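Index the cup carousel under the filling chute

TASK

Bring the empty cup under the lip of the filling chute: push one of the carousel's arms round with a fingertip until the empty cup stands centred below the lip, then let go and leave the carousel at rest. Push only on the arms: do not touch or lift any of the cups, and leave the other things on the table where they stand.

Things in the scene. Friction and masses are not known exactly. Their poses are not given: they have to be found in the camera images.
- carousel: three-armed rotor; turns without limit, either way, about its vertical axis, and its stiff bearing (0.15 N m, about 2.5 N at mid-arm) stops it when released. Origin on the axis at table height, z up; arms along its own x axis and at +120 and -120 degrees. Hub radius 24 mm, top at z = 54 mm. Round wooden cup seats, 72 mm across, centred 140 mm from the axis; floor z = 26 mm, rim z = 34 mm.
- spoke_mid (a point): top of the bare part of one of the three alike arms (the one along the carousel's x axis), 64 mm from the axis, 36 mm above the table. An arm is a straight flat aluminium bar, 12 mm wide, from z = 18 to 36 mm, free to push on either side from 24 to 104 mm from the axis. Below it lies only the stand's foot, up to 11 mm high.
- empty_cup: the empty one of the three cups on the carousel: clear portion cup, 69 mm across the rim, 34 mm tall (the deepest of the three), standing loose in a seat at the end of one of the arms (any of the three). Origin: centre of its underside, 26 mm above the table, z up.
- full_cup_1: clear portion cup full of glass bits, 71 mm across, 26 mm tall, loose in another seat of the carousel. Origin: centre of its underside, z up.
- full_cup_2: clear portion cup full of glass bits, 71 mm across, 26 mm tall, loose in the third seat. Origin: centre of its underside, z up.
- chute_lip (a point): middle of the lower edge (lip) of the filling chute, an open sloping aluminium trough 52 mm wide on a fixed post beyond the carousel. The lip is 78 mm above the table, 140 mm from the carousel's axis, over the circle of the cup centres; from there the trough rises outward, away from the axis, to 145 mm high 250 mm from the axis. The cups pass below it.
- glue_bottle: bystander: white squeeze bottle, 35 x 47 mm, 154 mm tall, standing loose to the left of the carousel. Origin: centre of its underside.
- wood_block: bystander: upright wooden offcut, 28 x 32 mm, 52 mm tall, loose, to the right of the carousel. Origin: centre of its underside.
- dropper: bystander: small dropper bottle, 28 mm across, 85 mm tall, standing loose, right of the carousel and nearer the robot. Origin: centre of its underside.
- tape_roll: bystander: roll of masking tape lying flat, 104 mm across, 25 mm high, loose, on the right. Origin: centre of its underside.
- scissors: bystander: scissors lying flat, 199 mm long, 9 mm high, loose, on the right nearer the robot. Origin: middle of the underside.
There are look-alikes about, which are no part of the job. What is shaped like the full_cup_1 but purple or yellow is not meant.

How it is judged:
By the outcome, as a careful person would: the job done as asked, in the order asked, and still so for the second after the job is handed in, with the robot touching nothing.
It also fails if it takes over 48 s, if anything falls off the work surface, if the arm or the gripper's body presses on something with over 40 N, if the wrist force passes 120 N, or if a joint passes its speed limit or range.

ROBOT

A 7-joint arm with a two-finger parallel gripper is mounted at the origin on a cart in front of the work surface, level with it; the furniture and walls round the work are solid. World frame = base frame: x ahead of the robot, y to its left, z up, the work surface at z = 0. Lengths are in m, angles in rad, forces in N, time in s.
With the tool pointing down it reaches from about 0.35 to 0.9 m from the base axis. Payload 19.9 kg.
Tool frame: the origin (TCP) lies between the finger pads; the fingertips stand 19 mm ahead of it and the grasp point (between the pads) is the TCP; z points along the fingers, y is the line along which they close (so a half turn about z gives the same grasp; the last joint's range is limited). The gripper opens to 94 mm and grips with 3 to 60 N. Pads are 16 mm wide; open, the fingers measure 119 mm over their backs; the gripper's body (75 mm by 177 mm) begins 78 mm behind the grasp point.
Start: joints at [-0.042, 0.417, -0.01, 1.614, 0.005, 1.111, -0.053], TCP at [0.625, 0, 0.203] pointing down, gripper open.
Joint ranges: [-2.81, 2.81], [-0.39, 2.02], [-1.27, 1.25], [0.06, 2.57], [-1.19, 4.33], [0.19, 2], [-2.82, 2.82]. Speed limits (rad/s): [1.89, 1.89, 2.39, 2.39, 3.01, 3.01, 3.01].

INTERFACE

Orientations are given as a 3x3 rotation matrix whose columns are the frame's x, y, z axes.
In Python, from rig import robot gives the robot as it stands. Calls block until the motion is done:
- robot.move_ptp(position, orientation): joint-space move of the TCP to a pose.
- robot.move_linear(position, velocity=0.15, frame=None, threshold=None): straight line of the TCP; frame=None keeps the orientation; velocity is the mean speed in m/s. With threshold (N) it stops when the force on the tool has changed by that much, and returns True; else False.
- robot.goto_joints(angles): joint-space move.
- robot.gripper_to(opening): finger opening in m; the grip force is fixed at half the most; returns when the fingers have stopped.
- robot.pause(seconds).
- robot.ik(position, orientation): joint angles nearest the present ones, or None.
- robot.get_state(): the state.
- robot.grab_frame(name): name is "scene" or "side" or "wrist"; returns the picture (384x512x3 uint8, red, green, blue); there is no depth.
- robot.camera_info(name): a dict with "fx", "fy", "cx", "cy" (pixels), "rvec" (rotation vector, rad) and "tvec" (3), from world to camera coordinates, as OpenCV has them. Camera axes: x right, y down, z forward; pixel columns grow to the right and rows downward; lengths in m; the calibration is good to about 2 mm. A picture is of the moment at which its call begins: read the wrist's pose just before it. camera_info takes no time and is no camera call; for the wrist camera it gives the pose at the moment of the call.
A pose or a line that the arm cannot do raises robot.PlanningError and nothing moves.
- robot.sign_off(): hands the job in; it is judged then, once.
The state is a dict: "time": time; "qpos": joint angles; "joint_vel": joint speeds; "effort": joint torques, N m; "ee_pos": TCP position; "tool_rot": TCP orientation; "force": force on the tool from outside, world axes, zero at the start; "moment": the same for the moment, N m; "opening": finger opening in m; "grasp_force": force on a finger pad.
Only numpy, scipy, OpenCV 4.12 (cv2) and the standard library are available. Lean on these libraries where they do the work, as an engineer would, in place of code of your own. Each camera call takes 0.05 s, during which the arm holds its last target. There are 200 camera calls.

## Working session

There is one attempt and no reset: what is moved stays moved. The work goes in short steps, each a Python script; the robot and the scene stay as the last script left them, time stands still between calls to the robot, and variables do not carry over. Pictures are saved under pics/ and viewed, at most 10 in all, crops included, and the job is handed in when it is done.

```bash
mkdir -p pics; ls; python3 - <<'E'
from rig import robot
import cv2,numpy as np
for n in ("scene","side","wrist"):
    c=robot.camera_info(n); print(n,{k:np.round(v,3).tolist() for k,v in c.items()})
    cv2.imwrite(f"pics/{n}0.png",robot.grab_frame(n)[:,:,::-1])
a=cv2.imread("pics/scene0.png");b=cv2.imread("pics/side0.png")
cv2.imwrite("pics/w0.png",cv2.resize(cv2.imread("pics/wrist0.png"),(800,600)))
cv2.imwrite("pics/s0.png",cv2.resize(a,(800,600)))
cv2.imwrite("pics/d0.png",cv2.resize(b,(800,600)))
s=robot.get_state();print(s["time"],s["ee_pos"],s["tool_rot"])
E
```

```text
pics
scene {'fx': 453.535, 'fy': 453.535, 'cx': 252.679, 'cy': 187.733, 'rvec': [2.037, -0.541, 0.336], 'tvec': [-0.434, 0.27, 0.932]}
side {'fx': 399.763, 'fy': 399.763, 'cx': 256.539, 'cy': 192.427, 'rvec': [0.816, -2.442, 1.256], 'tvec': [0.561, 0.206, 1.226]}
wrist {'fx': 284.192, 'fy': 284.192, 'cx': 262.092, 'cy': 189.31, 'rvec': [-2.863, -0.001, 0.001], 'tvec': [-0.625, -0.029, 0.393]}
0.15 [ 6.24719672e-01 -1.04196545e-05  2.02195768e-01] [[-3.76315729e-05  9.99999588e-01 -9.07497192e-04]
 [ 9.99999993e-01  3.75285381e-05 -1.13554108e-04]
 [-1.13520004e-04 -9.07501458e-04 -9.99999582e-01]]
```

View pics/s0.png

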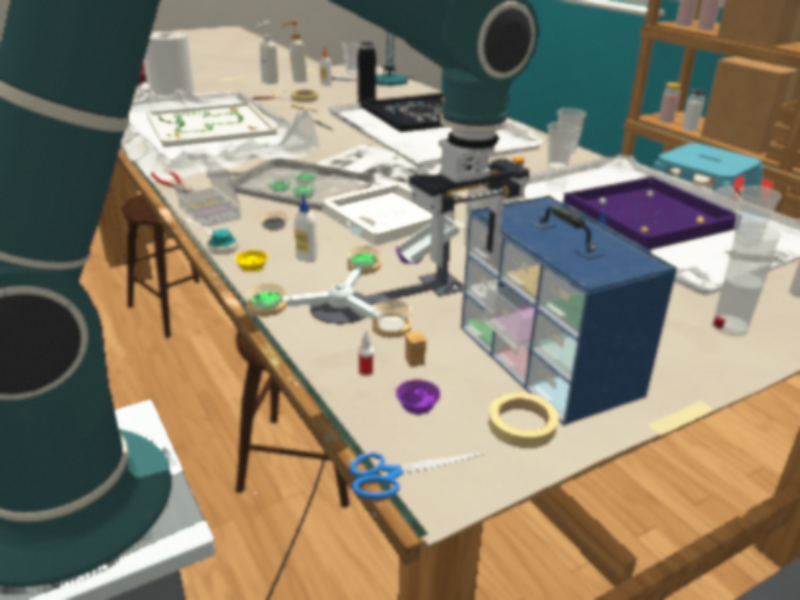

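View pics/w0.png

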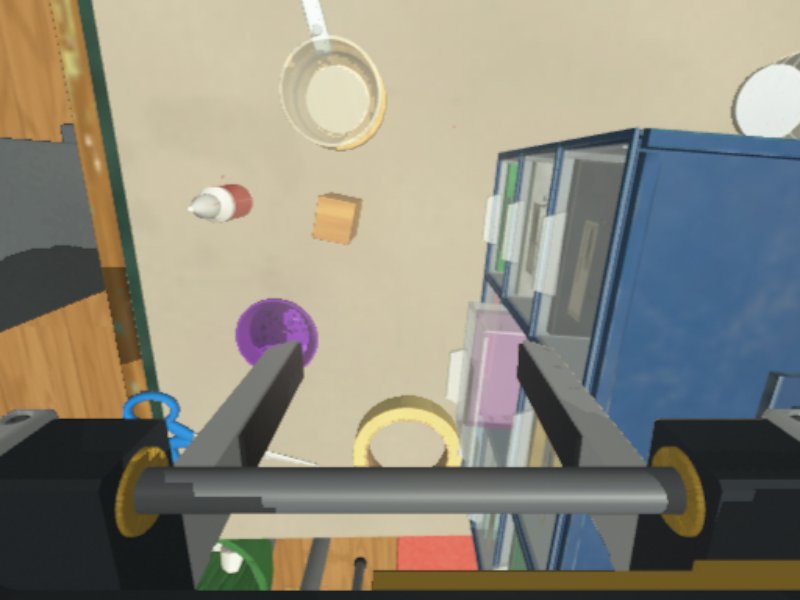

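View pics/d0.png

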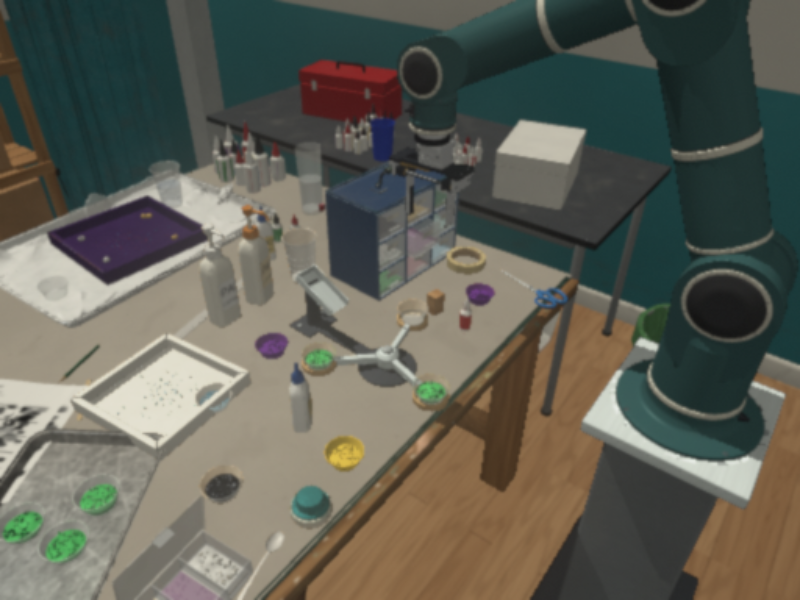

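The scene view shows the hub at about (340,291). The green cups are at (267,298) and (364,260), and the empty cup is at (392,318). The chute is at (430,240), with its lip at about (405,255). In the side view the hub is at (388,355), the empty cup at (411,314), the full cups at (319,358) and (430,391), and the chute at (322,290). All positions are in 800 px scale. I'll triangulate these next.

```bash
cat > h.py <<'E'
from rig import robot
import cv2,numpy as np
def cam(n):
    c=robot.camera_info(n); return np.array([[c["fx"],0,c["cx"]],[0,c["fy"],c["cy"]],[0,0,1]]),cv2.Rodrigues(np.array(c["rvec"],float))[0],np.array(c["tvec"],float)
def plane(C,uv,z):
    K,R,t=C; d=R.T@np.linalg.inv(K)@np.array([*uv,1.]); o=-R.T@t
    return o+d*(z-o[2])/d[2]
def tri(C1,p1,C2,p2):
    P=[C[0]@np.c_[C[1],C[2]] for C in(C1,C2)]
    X=cv2.triangulatePoints(P[0],P[1],np.array(p1,float),np.array(p2,float)).ravel(); return X[:3]/X[3]
def proj(C,X):
    p=C[0]@(C[1]@np.array(X,float)+C[2]); return p[:2]/p[2]
E
python3 - <<'E'
from h import *
S,D,W=cam("scene"),cam("side"),cam("wrist"); k=1/1.5625
np.set_printoptions(precision=3,suppress=True)
for n,a,b in [("hub",(340,291),(388,355)),("e",(392,318),(411,314)),("f far",(364,260),(319,358)),("f near",(267,298),(430,391)),("bottle tip",(304,200),(296,366)),("dropper tip",(366,335),(466,308)),("block",(415,336),(436,294))]:
    print(n,tri(S,np.array(a)*k,D,np.array(b)*k))
print("e wrist",plane(W,np.array((333,93))*k,.045))
E
```

```text
hub [0.536 0.266 0.034]
e [0.573 0.13  0.039]
f far [0.639 0.36  0.034]
f near [0.404 0.304 0.037]
bottle tip [0.567 0.486 0.138]
dropper tip [0.48  0.063 0.065]
block [0.567 0.044 0.05 ]
e wrist [0.571 0.132 0.045]
```

```bash
python3 -c "
import cv2
a=cv2.imread('pics/scene0.png')[120:240,150:310];b=cv2.imread('pics/side0.png')[150:280,160:320]
import numpy as np
cv2.imwrite('pics/c0.png',np.hstack([cv2.resize(a,(400,300)),cv2.resize(b,(400,325))[:300]]))"
```

```text
(no output)
```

View pics/c0.png

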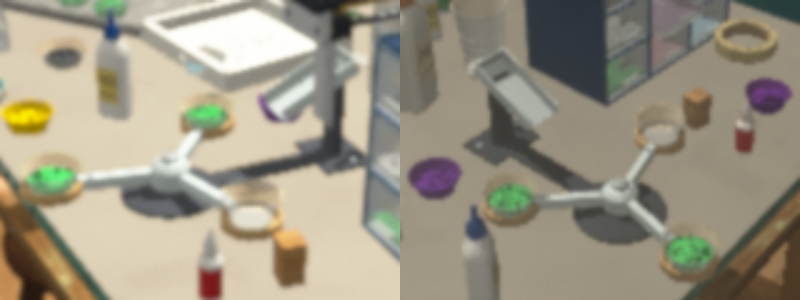

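The rough fits agree: the axis is near (0.537, 0.266), and the empty arm is at about −76°, with the other two at about 44° and 164°. Next I'll look from above.

```bash
python3 - <<'E'
from h import *
robot.move_ptp([0.57,0.14,0.27],robot.get_state()["tool_rot"])
robot.pause(.3)
np.savez("w1.npz",K=cam("wrist")[0],R=cam("wrist")[1],t=cam("wrist")[2])
im=robot.grab_frame("wrist"); cv2.imwrite("pics/w1.png",im[:,:,::-1]); cv2.imwrite("pics/w1b.png",cv2.resize(im[:,:,::-1],(800,600),interpolation=cv2.INTER_CUBIC))
W=cam("wrist");print(-W[1].T@W[2],robot.get_state()["time"],robot.get_state()["ee_pos"])
cv2.imwrite("pics/scene1.png",robot.grab_frame("scene")[:,:,::-1])
E
```

```text
[0.5709525  0.21978534 0.45295063] 1.2 [0.57013141 0.13940314 0.2696471 ]
```

View pics/w1b.png

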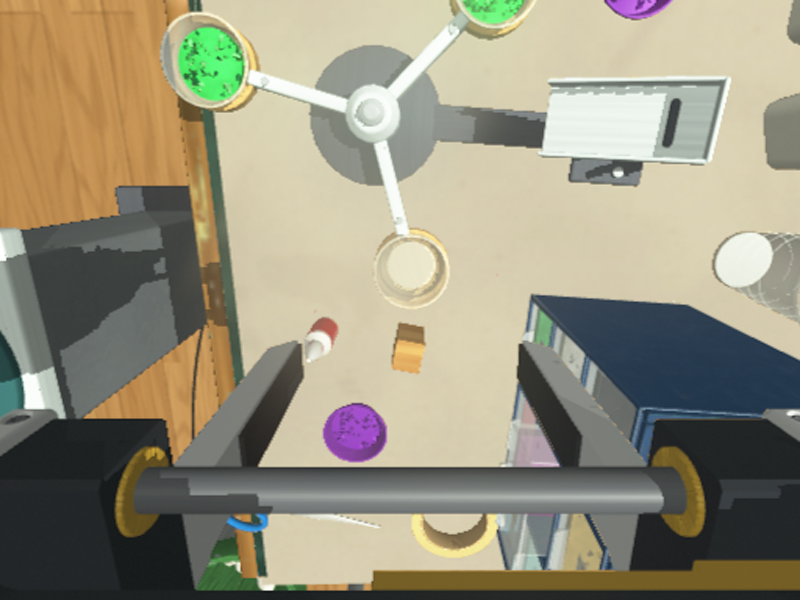

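From above, the hub is at (372,112), the lip edge runs (548,82) to (543,154), the empty cup is at about (411,268), and its arm runs (378,143) to (404,233). The green cups are at about (210,62) and (490,0).

```bash
cat >> h.py <<'E'
np.set_printoptions(precision=4,suppress=True)
def deg(v): return np.degrees(np.arctan2(v[1],v[0]))
E
python3 - <<'E'
from h import *
f=np.load("w1.npz");W=(f["K"],f["R"],f["t"]);k=1/1.5625
P=lambda u,z:plane(W,np.array(u)*k,z)
h=P((372,113),.054);l1=P((548,82),.078);l2=P((543,154),.078)
foot=P((374,115),.006); lip=(l1+l2)/2
print("hub",h,"foot",foot,"lip",lip,"width",np.linalg.norm(l1-l2),"r",np.linalg.norm((lip-h)[:2]),"ang",deg(lip-h),"edge normal",deg(l2-l1)+90)
t1=P((730,78),.145);t2=P((711,163),.145);print("top",t1,t2,np.linalg.norm((((t1+t2)/2-h)[:2])),deg((t1+t2)/2-lip))
im=cv2.imread("pics/w1.png")
# arms: bright low-saturation pixels projected to z=.036, 30..100mm from hub
hsv=cv2.cvtColor(im,cv2.COLOR_BGR2HSV); v,u=np.nonzero((hsv[:,:,1]<30)&(hsv[:,:,2]>170))
X=np.array([P((a/k,b/k),.036) for a,b in zip(u,v)])
def arms(c):
    d=X[:,:2]-c[:2]; r=np.hypot(*d.T); a=np.degrees(np.arctan2(d[:,1],d[:,0])); out=[]
    for a0 in(-76,44,164):
        m=(r>.035)&(r<.1)&(abs((a-a0+180)%360-180)<12); out.append((m.sum(),cv2.fitLine(d[m].astype(np.float32),cv2.DIST_HUBER,0,.001,.001).ravel()))
    return out
A=arms(h)
M=[];b=[];
for n,l in A:
    ang=np.degrees(np.arctan2(l[1],l[0])); nn=np.array([-l[1],l[0]]); M.append(nn); b.append(nn@(l[2:]+h[:2])); print(n,ang)
c=np.linalg.lstsq(np.array(M),np.array(b),rcond=None)[0]; print("axis from arms",c,"res",np.array(M)@c-b)
g=(lip[:2]-c);print("lip r,ang about c",np.hypot(*g),deg(g))
print("empty floor",P((411,265),.027)-np.r_[c,0], "rim",P((411,268),.060)-np.r_[c,0])
# triangulate hub/lip in scene for height check
S=cam("scene"); print("scene proj of hub,lip ends",[proj(S,x)*1.5625 for x in(h,l1,l2)])
print("hub tri",tri(W,np.array((372,113))*k,S,np.array((341,286))*k))
for n,u,z in[("dropper",(313,352),.085),("block",(408,355),.052),("glue?",(0,0),.1)]:print(n,P(u,z))
E
```

```text
hub [0.5392 0.2643 0.054 ] foot [0.5373 0.268  0.006 ] lip [0.6777 0.2574 0.078 ] width 0.052939265121759546 r 0.1386541465734721 ang -2.890488761635659 edge normal 0.5376472435799968
top [0.7732 0.2746 0.145 ] [0.7708 0.2231 0.145 ] 0.2332802654479369 -5.154572966594399
412 -76.049095
546 44.464016
483 -15.626707
axis from arms [0.5386 0.2657] res [ 0.0005  0.0005 -0.0005]
lip r,ang about c 0.13933384034984603 -3.4384551574787294
empty floor [ 0.0333 -0.1367  0.027 ] rim [ 0.0332 -0.1324  0.06  ]
scene proj of hub,lip ends [array([341.3196, 282.5248]), array([399.1418, 251.6333]), array([413.3322, 262.3277])]
hub tri [0.5387 0.2652 0.0462]
dropper [0.4842 0.062  0.085 ]
block [0.569  0.0447 0.052 ]
glue? [0.2862 0.3324 0.1   ]
```

The geometry checks out: lip radius 139 mm, width 53 mm, and the arms are 120° apart. The empty arm is at −75.7° and the lip at about −3.4°. I'll push the near arm (164°) counter-clockwise, which keeps the gripper away from the chute, stop slightly short and look again.

```bash
cat >> h.py <<'E'
C=np.array([.5386,.2657])
def pose(arm,gap,z,r=.064):
    "closed finger beside the arm at angle arm (deg), gap m from its face, on the clockwise side; tool y radial"
    a=np.radians(arm); e=np.array([np.cos(a),np.sin(a)]); t=np.array([-e[1],e[0]])
    y=-np.r_[e,0]; zz=np.array([0,0,-1.]); 
    return np.r_[C+r*e-(.014+gap)*t,z],np.c_[np.cross(y,zz),y,zz]
E
python3 - <<'E'
from h import *
robot.gripper_to(0.0)
p,R=pose(164.3,.015,.15); robot.move_ptp(p,R)
p,R=pose(164.3,.015,.041); print("hit",robot.move_linear(p,.1,R,threshold=8))
s=robot.get_state(); print(s["time"],s["ee_pos"],p,s["opening"],s["force"])
p,R=pose(164.3,.004,.041); robot.move_linear(p,.05,R)
for a in np.linspace(164.3,232,11)[1:]:
    p,R=pose(a,0,.041); robot.move_linear(p,.04,R)
    print(a,robot.get_state()["force"].round(1) if hasattr(robot.get_state()["force"],"round") else robot.get_state()["force"])
p,R=pose(232,.02,.041); robot.move_linear(p,.05,R)
p[2]=.15; robot.move_linear(p,.15)
Rw=np.c_[[0,1,0],[1,0,0],[0,0,-1.]]
robot.move_ptp([0.57,0.14,0.27],Rw); robot.pause(.3)
W=cam("wrist");np.savez("w2.npz",K=W[0],R=W[1],t=W[2])
im=robot.grab_frame("wrist");cv2.imwrite("pics/w2.png",im[:,:,::-1]); cv2.imwrite("pics/w2b.png",cv2.resize(im[:,:,::-1],(800,600),interpolation=cv2.INTER_CUBIC))
print(robot.get_state()["time"])
E
```

```text
hit False
4.8083 [0.4852 0.3111 0.0416] [0.4848 0.3109 0.041 ] 0.0004505550330996247 [ 0.0425 -0.3712 -0.2464]
171.07000000000002 [-0.2  0.3 -0.1]
177.84 [ 0.1 -0.7 -0.4]
184.61 [ 0.5 -0.4  1.1]
191.38 [ 0.2 -0.   0.1]
198.15 [ 0.1 -0.1 -0.9]
204.92000000000002 [-0.2 -0.1 -0.1]
211.69 [-0.3 -0.9 -0. ]
218.46 [ 0.  -0.8  0. ]
225.23 [ 0.3 -0.5 -0. ]
232.0 [-0.1 -0.5 -0.1]
11.225
```

View pics/w2b.png

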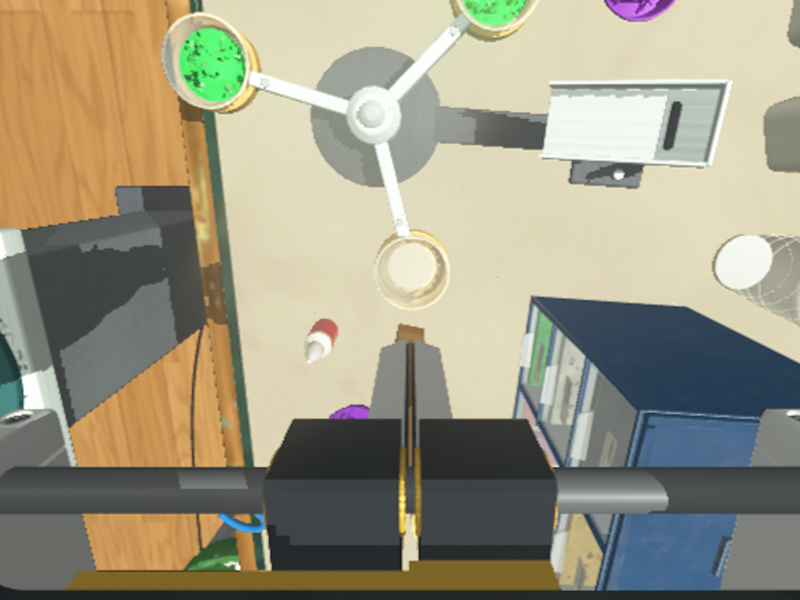

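The carousel hasn't moved: the arms are still at the same angles, and there was no contact force. I'll repeat the descent and check in all the cameras where the fingertip actually is.

```bash
python3 - <<'E'
from h import *
p,R=pose(164.3,.015,.15); robot.move_ptp(p,R)
p,R=pose(164.3,.015,.041); robot.move_linear(p,.12,R,threshold=8)
p,R=pose(166,.0,.041); print(robot.move_linear(p,.04,R,threshold=4))
s=robot.get_state(); print(s["time"],s["ee_pos"],p,s["force"]); print(s["tool_rot"])
A=[]
tip=s["ee_pos"]+.019*np.array(s["tool_rot"])[:,2]
for n,sl in(("scene",(slice(120,270),slice(120,320))),("side",(slice(130,280),slice(150,350)))):
    im=robot.grab_frame(n)[:,:,::-1].copy(); print(n,proj(cam(n),tip)); cv2.imwrite(f"pics/{n}3.png",im); A.append(cv2.resize(im[sl],(600,450) if 0 else (400,300),interpolation=cv2.INTER_CUBIC))
im=robot.grab_frame("wrist")[:,:,::-1]; print("wrist",proj(cam("wrist"),tip)); A.append(cv2.resize(im,(400,300),interpolation=cv2.INTER_AREA))
cv2.imwrite("pics/w3.png",im)
cv2.imwrite("pics/c3.png",np.vstack([np.hstack(A[:2]),np.hstack([A[2],0*A[2]])]))
E
```

```text
False
13.7583 [0.48   0.2947 0.0411] [0.4799 0.2948 0.041 ] [ 1.0393 -1.1794 -1.0006]
[[ 0.2422  0.9702  0.0002]
 [ 0.9702 -0.2422  0.0002]
 [ 0.0002  0.0001 -1.    ]]
scene [196.3028 190.4411]
side [256.5101 241.6114]
wrist [261.4646 218.174 ]
```

View pics/c3.png

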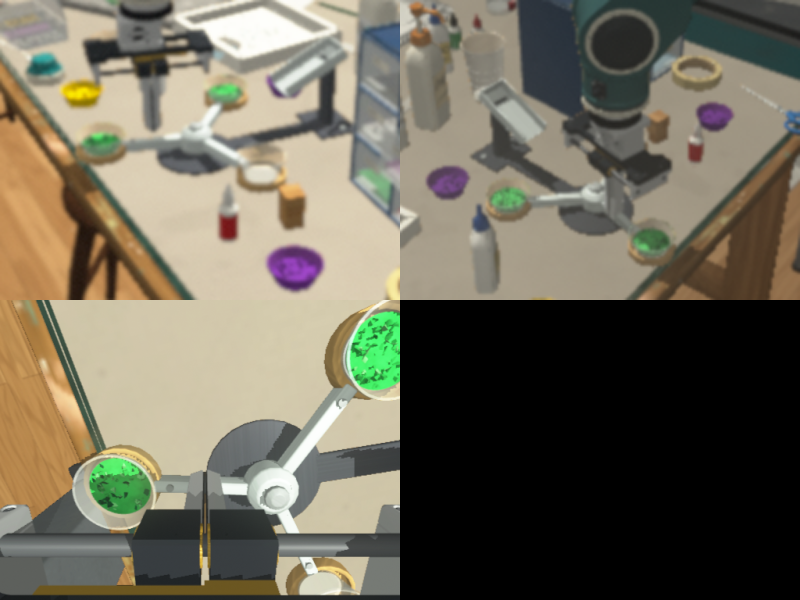

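```bash
python3 -c "
import cv2,numpy as np
a=cv2.imread('pics/scene3.png')[160:210,166:226];b=cv2.imread('pics/side3.png')[215:265,230:290]
cv2.imwrite('pics/c4.png',np.hstack([cv2.resize(x,(400,333),interpolation=cv2.INTER_NEAREST) for x in(a,b)]))"
```

```text
(no output)
```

View pics/c4.png

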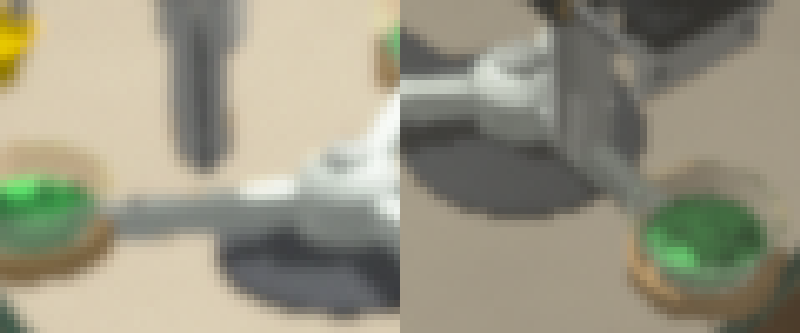

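In the scene crop the fingertip ends at about px (196.7,185.2), clear above the arm. The projection puts it at row 190.4. In the side view its lower end is at about (258,240).

```bash
python3 - <<'E'
from h import *
S,D=cam("scene"),cam("side")
for b in[(258.5,240),(257,239),(256,237)]: print(tri(S,(196.5,184.7),D,b))
for z in(.022,.03,.036,.042): print(z,proj(S,[.48,.2947,z]),proj(D,[.48,.2947,z]))
# calibration check: known-height points: hub in three views
for z in (.036,.054): print([proj(c,[*C,z]) for c in(S,D)])
E
```

```text
[0.4775 0.2957 0.0379]
[0.4799 0.2968 0.0385]
[0.4818 0.2954 0.041 ]
0.022 [196.3239 190.4843] [256.5088 241.6294]
0.03 [196.201  188.1598] [256.54   239.7294]
0.036 [196.1084 186.4075] [256.5636 238.295 ]
0.042 [196.0154 184.6474] [256.5874 236.8525]
[array([218.1774, 185.9617]), array([247.3316, 225.9616])]
[array([218.0449, 180.6725]), array([247.3245, 221.668 ])]
```

The fingertip sits at about z = 0.04, some 16 mm higher than planned. I'll back off, go down guarded, and push with a light contact check.

```bash
python3 - <<'E'
from h import *
p,R=pose(164.3,.015,.041); robot.move_linear(p,.08,R)
p,R=pose(164.3,.015,.025); print("hit",robot.move_linear(p,.03,R,threshold=4))
z=robot.get_state()["ee_pos"][2]
if z>.028: raise SystemExit(("high",z,robot.get_state()["force"]))
p,R=pose(168,0,z); print("contact",robot.move_linear(p,.03,R,threshold=1.5))
s=robot.get_state();print(s["time"],s["ee_pos"],s["force"])
p,R=pose(170,0,z); robot.move_linear(p,.03,R); s=robot.get_state(); print(s["ee_pos"],s["force"],s["time"])
S=cam("side"); im=robot.grab_frame("scene")[:,:,::-1]; cv2.imwrite("pics/scene5.png",im)
d=cv2.absdiff(im,cv2.imread("pics/scene3.png")).max(2)
hsv=cv2.cvtColor(im,cv2.COLOR_BGR2HSV)
for f in("pics/scene1.png","pics/scene3.png","pics/scene5.png"):
    h=cv2.cvtColor(cv2.imread(f),cv2.COLOR_BGR2HSV); m=cv2.inRange(h,(50,120,80),(75,255,255)); n,l,st,ce=cv2.connectedComponentsWithStats(m)
    print(f,[(ce[i].round(1),st[i,4]) for i in range(1,n) if st[i,4]>60])
E
```

```text
hit False
contact True
15.4333 [0.4804 0.2976 0.0247] [-0.5505 -0.0121 -0.9338]
[0.478  0.2904 0.025 ] [-0.3969 -1.1989  0.0847] 15.8583
pics/scene1.png []
pics/scene3.png []
pics/scene5.png []
```

```bash
python3 - <<'E'
from h import *
for f in("pics/scene1.png","pics/scene3.png","pics/scene5.png"):
    i=cv2.imread(f).astype(int); m=((i[:,:,1]-np.maximum(i[:,:,0],i[:,:,2])>35)*255).astype(np.uint8); n,l,st,ce=cv2.connectedComponentsWithStats(m)
    print(f,[(ce[i].round(1),st[i,4]) for i in range(1,n) if st[i,4]>40])
im=cv2.imread("pics/scene5.png");print(robot.get_state()["force"])
cv2.imwrite('pics/c5.png',cv2.resize(im[150:225,146:246],(800,600),interpolation=cv2.INTER_CUBIC))
E
```

```text
pics/scene1.png [(array([178.7, 118.1]), np.int32(45)), (array([193.3, 121.2]), np.int32(46)), (array([232.2, 165.6]), np.int32(100)), (array([170.3, 191. ]), np.int32(145)), (array([308.4, 210.4]), np.int32(85))]
pics/scene3.png [(array([232.2, 165.5]), np.int32(99)), (array([170. , 190.2]), np.int32(105)), (array([308.4, 210.5]), np.int32(85))]
pics/scene5.png [(array([226.4, 164.8]), np.int32(103)), (array([171.4, 193.7]), np.int32(97)), (array([308.5, 210.5]), np.int32(84))]
[ 0.3335 -0.178  -0.3046]
```

View pics/c5.png

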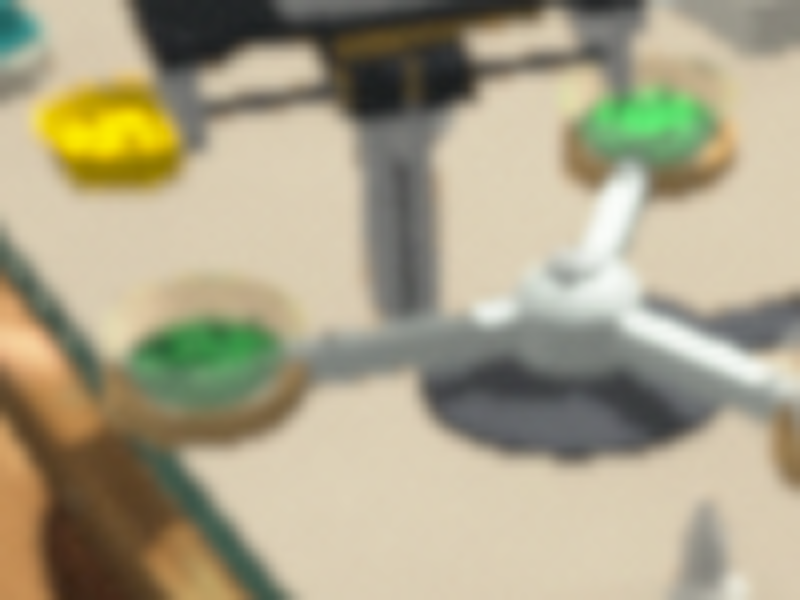

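The green cups shifted about 5°, so the fingertip is pushing the arm. I'll carry on round, stop short and measure.

```bash
cat >> h.py <<'E'
def look(tag,guess):
    Rw=np.c_[[0,1,0],[1,0,0],[0,0,-1.]]
    robot.move_ptp([0.57,0.14,0.27],Rw); robot.pause(.4)
    W=cam("wrist"); im=robot.grab_frame("wrist")[:,:,::-1]; cv2.imwrite(f"pics/{tag}.png",im)
    cv2.imwrite(f"pics/{tag}b.png",cv2.resize(im,(800,600),interpolation=cv2.INTER_CUBIC)); np.savez(tag+".npz",K=W[0],R=W[1],t=W[2])
    return arms(im,W,guess)
def arms(im,W,guess):
    hsv=cv2.cvtColor(im,cv2.COLOR_BGR2HSV); v,u=np.nonzero((hsv[:,:,1]<30)&(hsv[:,:,2]>150))
    d=np.array([plane(W,p,.036)[:2] for p in zip(u,v)])-C; r=np.hypot(*d.T); a=np.degrees(np.arctan2(d[:,1],d[:,0]))
    for k in range(3):
        m=(r>.035)&(r<.1)&(abs((a-guess-120*k+180)%360-180)<14)
        if m.sum()<50: print(k,"few"); continue
        l=cv2.fitLine(d[m].astype(np.float32),cv2.DIST_HUBER,0,.001,.001).ravel()
        x=np.degrees(np.arctan2(l[1],l[0]))-120*k; print("arm",k,m.sum(),"-> empty angle",(x-guess+90)%180-90+guess,"offset",l[2]*-l[1]+l[3]*l[0])
E
python3 - <<'E'
from h import *
for a in np.linspace(170,230,9)[1:]:
    p,R=pose(a,0,.025); robot.move_linear(p,.035,R)
p,R=pose(230,.02,.025); robot.move_linear(p,.05,R)
p[2]=.15; robot.move_linear(p,.15)
look("w6",-11); print(robot.get_state()["time"])
E
```

```text
arm 0 598 -> empty angle -5.0054092 offset -0.0021134373
arm 1 596 -> empty angle -1.2170715 offset 0.007295374
arm 2 465 -> empty angle -7.5252075 offset -0.00027706847
21.7917
```

View pics/w6b.png

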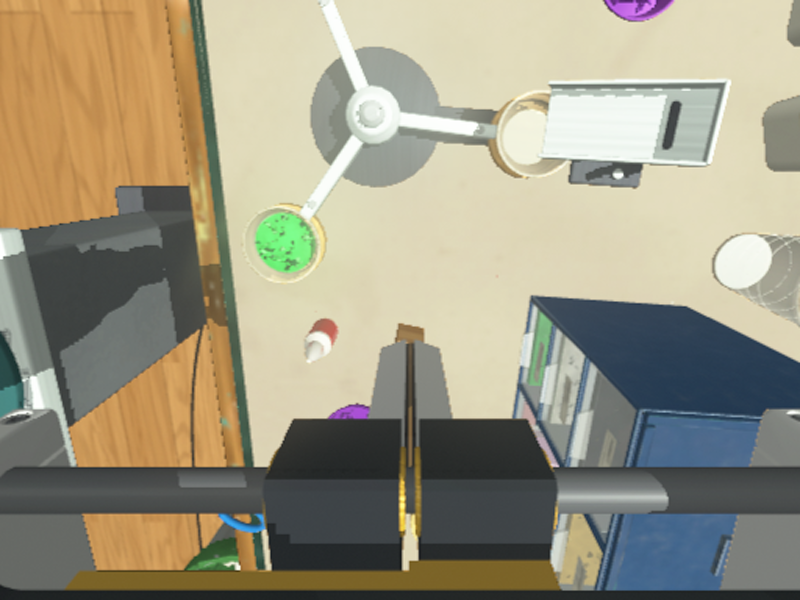

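This view shows the empty cup at about (530,134), partly under the lip (548,82)–(543,156). It still needs a few degrees counter-clockwise. I'll refine the angles numerically.

```bash
sed -i 's/>150))/>170))/; s/<14)/<9)/' h.py; python3 - <<'E'
from h import *
f=np.load("w6.npz");W=(f["K"],f["R"],f["t"]);k=1/1.5625
im=cv2.imread("pics/w6.png"); arms(im,W,-7.5)
f1=np.load("w1.npz");print("w1:");arms(cv2.imread("pics/w1.png"),(f1["K"],f1["R"],f1["t"]),-75.7)
P=lambda u,z:plane(W,np.array(u)*k,z)[:2]-C
l=[P((548.5,82),.078),P((542.5,156),.078)]; print("lip",l,deg((l[0]+l[1])/2))
# trough side edges: bright/dark edge rows at several columns -> mid-line
g=cv2.cvtColor(im,cv2.COLOR_BGR2GRAY)
for c in(354,358,362): print(c,g[46:110,c].tolist())
print("hub",P((372.5,113.5),.054))
G=im.astype(int);m=((G[:,:,1]-np.maximum(G[:,:,0],G[:,:,2])>35)*255).astype(np.uint8);m[:,240:]=0
v,u=np.nonzero(m);q=P((u.mean()/k,v.mean()/k),.048);print("green",q,np.hypot(*q),deg(q)-240+360)
E
```

```text
arm 0 443 -> empty angle -6.94915 offset 0.00036551105
arm 1 497 -> empty angle -6.079468 offset 0.0005275365
arm 2 435 -> empty angle -7.510544 offset -0.00021988153
w1:
arm 0 410 -> empty angle -76.32306 offset -0.000113184564
arm 1 534 -> empty angle -75.76999 offset -0.00023405626
arm 2 482 -> empty angle -75.89603 offset 0.00019534118
lip [array([0.1389, 0.0195]), array([ 0.1388, -0.035 ])] -3.1894484804476515
354 [216, 215, 216, 217, 216, 227, 249, 226, 123, 124, 151, 222, 188, 187, 187, 208, 246, 244, 244, 244, 245, 245, 244, 244, 244, 246, 246, 247, 246, 245, 244, 244, 245, 247, 247, 245, 244, 243, 244, 243, 243, 243, 246, 247, 245, 243, 241, 242, 242, 245, 246, 243, 233, 249, 233, 135, 162, 164, 170, 168, 167, 179, 218, 238]
358 [214, 214, 215, 215, 216, 227, 248, 224, 120, 123, 151, 222, 188, 187, 206, 245, 246, 244, 244, 244, 245, 245, 244, 243, 244, 246, 246, 247, 246, 245, 244, 243, 245, 247, 246, 245, 243, 243, 245, 244, 243, 243, 246, 247, 245, 243, 241, 241, 242, 245, 247, 246, 247, 252, 239, 155, 155, 162, 160, 184, 241, 246, 224, 216]
362 [215, 216, 215, 215, 213, 221, 248, 222, 119, 123, 133, 176, 188, 188, 205, 245, 245, 244, 244, 244, 245, 245, 244, 244, 245, 246, 246, 247, 247, 246, 244, 244, 245, 247, 247, 246, 244, 243, 244, 243, 243, 243, 245, 247, 246, 243, 241, 242, 242, 245, 246, 246, 245, 245, 242, 188, 180, 230, 228, 216, 215, 216, 216, 216]
hub [ 0.0006 -0.0007]
green [-0.098  -0.1602] 0.18783000855988857 -1.4468263958556236
```

```bash
cat > push.py <<'E'
from h import *
import sys
a=float(sys.argv[1])
p,R=pose(a,.025,.15); robot.move_ptp(p,R)
p,R=pose(a,.025,.025); print("hit",robot.move_linear(p,.1,R,threshold=8))
p,R=pose(a,0,.025); robot.move_linear(p,.025,R); print(robot.get_state()["ee_pos"],p)
p,R=pose(a,.025,.025); robot.move_linear(p,.05,R)
p[2]=.15; robot.move_linear(p,.15)
look(sys.argv[2],float(sys.argv[3])); print(robot.get_state()["time"])
E
python3 push.py 233.2 w7 -3.8; python3 - <<'E'
from h import *
f=np.load("w7.npz");W=(f["K"],f["R"],f["t"]);im=cv2.imread("pics/w7.png")
# wooden seat / arm line beyond: foot bar mid-line (dark) at z=.011, r .08-.13
f1=np.load("w1.npz");W1=(f1["K"],f1["R"],f1["t"]);g=cv2.cvtColor(cv2.imread("pics/w1.png"),cv2.COLOR_BGR2GRAY)
for c in(290,300,310,320,330,340):
    col=g[55:105,c]; r=np.nonzero(col<140)[0]+55
    print(c,r.min(),r.max(),deg(plane(W1,(c,(r.min()+r.max())/2),.009)[:2]-C),[(plane(W1,(c,x),.009)[1]-C[1]).round(4) for x in(r.min(),r.max())])
E
```

```text
hit False
[0.4889 0.2228 0.0249] [0.4891 0.2228 0.025 ]
arm 0 438 -> empty angle -4.236615 offset 0.0006407383
arm 1 519 -> empty angle -3.1091888 offset 0.0005402602
arm 2 431 -> empty angle -5.027463 offset -0.00076703355
27.9583
290 89 89 -14.751166406092608 [np.float64(-0.0193), np.float64(-0.0193)]
300 69 91 -4.460561202137687 [np.float64(0.0081), np.float64(-0.0221)]
310 69 92 -4.209926448934303 [np.float64(0.0081), np.float64(-0.0235)]
320 70 92 -4.022000608806109 [np.float64(0.0067), np.float64(-0.0235)]
330 71 93 -4.172722072772263 [np.float64(0.0054), np.float64(-0.0249)]
340 71 94 -4.0261640657958795 [np.float64(0.0054), np.float64(-0.0263)]
```

The empty cup's arm, extended to 140 mm, comes out at y ≈ −9.7 mm from the axis. The lip middle is at about −9 mm, so the cup is centred within about 1 mm. The robot is clear of everything, so I'll hand in.

```bash
python3 -c "
from rig import robot
print(robot.sign_off())"
```

```text
the job is handed in; nothing more can be done
None
```

I pushed the carousel round until the empty cup stood below the chute lip, about 1 mm off centre by my measurement, then let go and handed in at about 28 s with the arm clear; an early sweep passed above the arm without moving it.

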